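# Tuck the carrier's cover tab under its lip

## Robot

A 6-joint arm with a two-finger parallel gripper is mounted at the origin on a cart in front of the work surface, level with it; the furniture and walls round the work are solid. World frame = base frame: x ahead of the robot, y to its left, z up, the work surface at z = 0. Lengths are in mm, angles in rad, forces in N, time in s.
With the tool pointing down it reaches from about 425 to 925 mm from the base axis. Payload 12.5 kg.
Tool frame: the origin (TCP) lies midway between the tips of the shut fingers; the grasp point (between the pads) lies 19 mm behind it (env.grip_point_offset is the distance from the TCP to the grasp point, in mm); z points along the fingers, y is the direction in which the jaws open and shut (so a half turn about z gives the same grasp; the last joint's range is limited). The gripper opens to 85 mm and grips with 20 to 120 N. Pads are 22 mm wide; open, the fingers measure 114 mm over their backs; the gripper's body (76 mm by 85 mm) begins 54 mm behind the grasp point. The pads swing forward as they close: fully open they stand 13 mm farther back than shut.
Start: joints at [-1.226, 0.491, 1.559, -0, 1.092, -0.106], TCP at [272.327, -562.568, 231.327] pointing down, gripper open.
Joint ranges: [-3.1, 3.1], [-0.84, 2.19], [0.05, 2.79], [-1.13, 4.28], [0.06, 2.93], [-2.69, 2.69]. Speed limits (rad/s): [2.22, 2.22, 2.79, 3.14, 3.14, 3.14].

## Interface

Orientations are given as a rotation vector (axis times angle).
In Python, from cell import monitor, eyes, hand_in, env gives the robot as it stands. The module is installed in compiled form; this text tells all that it offers.
- The arm moves only by the shell command python3 -m pendant 'ROWS' [FORCE]. ROWS is JSON, a list of rows, each a list of 7 numbers: the shift along the tool's x, y, z in mm, then the turn, a rotation vector about the tool's x, y, z in rad, then the gripper command: -1 is shut, 1 is fully open, values between are in proportion. In form: [[dx, dy, dz, ax, ay, az, fingers], ...]. A call has 1 to 8 rows; each row shifts and turns the commanded pose from where the row before left it, along the tool's axes as they then stand; what a row does not reach is not made up. A row lasts 1/10 s, in which the tool goes at most 50 mm and 8.59 degrees, less where a joint would pass 70% of its speed; a pose out of reach is approached as far as the arm can. A call is refused whole if a number of a shift passes 50 or a number of a turn 0.15, either way. A call with a gripper value outside its range is refused whole. The fingers move at their own pace and stop on an object; FORCE is the grip in N (left out, the last holds). Time passes only in rows, so rows that do not move let the fingers close. It gives the time, the measured TCP pose, the force and the opening at its end, in the units of the state.
- monitor.read_state(): the state, without advancing time (a new reading comes with each control period).
- eyes.camera(name): name is "scene" or "top" or "wrist"; returns a dict with "frame" (480x640x3 uint8, red, green, blue), "vertical_fov" (degrees; the focal length in pixels is half the picture's height over the tangent of half this angle, whatever the lens; pixels are square), "cx", "cy" (the principal point, pixels), "k1" (the pictures are not rectified: a ray, as slopes to the right and down, at radius r is drawn at 1 + k1 r^2 times it, then the intrinsics apply), "camera_from_world" (4x4, takes a point from world to camera coordinates). Camera axes: x right, y down, z forward; pixel columns grow to the right and rows downward; lengths in mm; the calibration is good to about 2 mm. A picture is of the moment at which its call begins. There is no depth.
- hand_in(): hands the job in, once; it reports no verdict.
The state is a dict: "time": time; "joint_positions": joint angles; "qvel": joint speeds; "joint_torque": joint torques, N m; "tool_pos": TCP position; "eef_rot": TCP orientation; "wrist_force": force on the tool from outside, world axes, zero at the start; "moment": the same for the moment, N m; "grip_width": opening from 0.0 (shut) to 1.0 (fully open).
Only numpy, scipy, OpenCV 4.12 (cv2) and the standard library are available. Lean on these libraries where they do the work, as an engineer would, in place of code of your own. Each camera call takes 0.05 s, during which the arm holds its last target.

## Task

Close the cuvette carrier: using the fingertips only to push, gripping and lifting nothing, fold the grey hinged tab that stands up on the white carrier down flat, then push it fully home toward the carrier's lip so that its free edge is tucked beneath the lip and stays down when you let go. Do it gently, leave the carrier where it stands, and do not disturb the things around it.

Things in the scene. Friction and masses are not known exactly. Their poses are not given: they have to be found in the camera images.
- tray: Cuvette carrier: open white plastic box, 2.4 kg, loose on rubber feet, 108 (its x) x 120 (its y) mm, walls 50 mm tall, two black cuvette racks fixed inside. Origin: centre of the underside, z up. Tab hinge on the -x rim, retaining lip on the +x rim. Slotted ears 59 mm high at y = +-60 to 64, x = -60 to -24 mm.
- tab (a joint): Angle of the grey tab: 0 = flat over the box, 1.57 = upright, 1.95 = stop leaning back; it can be pressed a little into the box, to a stop at -0.12. Plate 83 mm from hinge line to free edge, 100 wide, 3 thick. Hinge line parallel to tray y at tray x = -50 mm + tab_pin, 51.5 mm above the worktop. Springy: folding takes up to 0.08 N m; let go untucked it rises to 0.6 rad.
- tab_pin (a joint): Slide (m) of the tab with its hinge pin along tray +x, toward the lip: 0 = back (start), 0.016 = home (stop). Takes about 4 N, stays where left. Flat tab: top 53 mm above the worktop; at 0 its edge is 3 mm short of the lip, at 0.016 it is 13 mm beneath it. Slid forward before it is flat, it lands on top of the lip.
- tab_foot (a point): Point on the tab's outer face (faces away from the lip when upright, is on top when flat), 58 mm from the hinge line, mid-width, at the foot of the finger ridge: a bar 64 mm long (along y), 8 mm out of the face, steep toward the hinge, sloping off to 69 mm from the hinge line. A fingertip against its steep side can push the tab home.
- tab_edge (a point): Middle of the tab's free edge (83 mm from the hinge line, mid-thickness).
- lip_edge (a point): Middle of the lip's front edge at the height of its underside (tray x = +36 mm, 56 mm above the worktop; axes as the tray's). The lip is a white shelf 100 mm wide (y) from tray x = +36 to +54 mm, its top 61 mm above the worktop, joined to the box along its far side.
- stamp: Bystander: rubber stamp with an upright turned wooden handle on a black block, 24 x 56 mm, 70 mm tall; origin at the centre of its underside.
- vial: Bystander: white round test-strip vial with a wide screw cap, 37 mm across, 66 mm tall; origin at the centre of its underside.
- bottle: Bystander: round reagent bottle with a white cap, 42 mm across, 88 mm tall; origin at the centre of its underside.
- stapler: Bystander: desk stapler, 30 x 121 x 46 mm; origin at the centre of its underside.
- timer: Bystander: small flat white bench timer, 64 x 66 x 19 mm; origin at the centre of its underside.
- tape: Bystander: roll of tan packing tape lying flat, 93 mm across, 48 mm tall; origin at the centre of its underside.
Mind the look-alikes: they are no part of the job. There is more than one size of the tray; the job needs the largest.

How it is judged:
By the outcome, as a careful person would: the job done as asked, in the order asked, and still so for the second after the job is handed in, with the robot touching nothing.
It also fails if it takes over 38 s, if anything falls off the work surface, if the arm or the gripper's body presses on something with over 40 N, if the wrist force passes 120 N, or if a joint passes its speed limit or range.

## Working session

There is one attempt and no reset: what is moved stays moved. The work goes in short steps, Python scripts to look and compute and a shell command to move; the robot and the scene stay as the last step left them, time stands still between calls to the robot, and variables do not carry over. Pictures are saved under pics/ and viewed, and the job is handed in when it is done.

```bash
mkdir -p pics; cat > h.py <<'E'
import numpy as np, cv2
from cell import monitor, eyes, env
def snap(n,f):
    c=eyes.camera(n); cv2.imwrite('pics/'+f,c['frame'][:,:,::-1]); 
    np.save('pics/'+f+'.npy',np.array([c['vertical_fov'],c['cx'],c['cy'],c['k1'],*np.array(c['camera_from_world']).ravel()],float)); return c
def par(f):
    a=np.load('pics/'+f+'.npy'); F=240/np.tan(np.radians(a[0]/2)); K=np.array([[F,0,a[1]],[0,F,a[2]],[0,0,1.]]); return K,np.array([a[3],0,0,0.]),a[4:].reshape(4,4)
def px(f,P):
    K,d,T=par(f); return cv2.projectPoints(np.array(P,float).reshape(-1,3),cv2.Rodrigues(T[:3,:3])[0],T[:3,3],K,d)[0].reshape(-1,2)
def ray(f,uv,z):
    K,d,T=par(f); s=cv2.undistortPoints(np.array(uv,float).reshape(-1,1,2),K,d).reshape(-1,2)
    R=T[:3,:3]; C=-R.T@T[:3,3]; D=np.c_[s,np.ones(len(s))]@R
    return C+D*((z-C[2])/D[:,2])[:,None]
E
python3 - <<'E'
from h import *
for n in ['scene','top','wrist']:
    c=snap(n,n+'0.png'); print(n,c['vertical_fov'],c['k1'])
    T=np.array(c['camera_from_world']);print(-T[:3,:3].T@T[:3,3])
print(monitor.read_state())
E
```

```text
scene 50.919618906040036 -0.13758576383510152
[-308.53873929 -933.07891049  613.63578042]
top 44.01122175157874 -0.15723506142777524
[-176.00879509   86.07403978 1552.47092255]
wrist 70.66266663475166 -0.001973499007932313
[ 337.19879972 -532.33471485  373.43380103]
{'time': 0.15, 'joint_positions': array([-1.22556990e+00,  4.91443387e-01,  1.55932481e+00,  9.59445025e-06,
        1.09171137e+00, -1.05578208e-01]), 'qvel': array([-0.00077271, -0.00137372, -0.00109491, -0.00015657,  0.0004593 ,
        0.00014499]), 'joint_torque': array([ 7.88511825e-04, -6.18709588e+01, -2.61691993e+01, -1.34020697e-04,
        3.20550367e-03, -4.92462050e-06]), 'tool_pos': array([ 272.28226577, -562.38074115,  230.84284415]), 'eef_rot': array([-3.06126605e+00, -7.01937502e-01,  1.53216327e-04]), 'wrist_force': array([0.04673213, 0.24717281, 0.8152111 ]), 'moment': array([ 0.02405523, -0.0153875 , -0.0549674 ]), 'grip_width': 1.0001575144090988}
```

View pics/scene0.png

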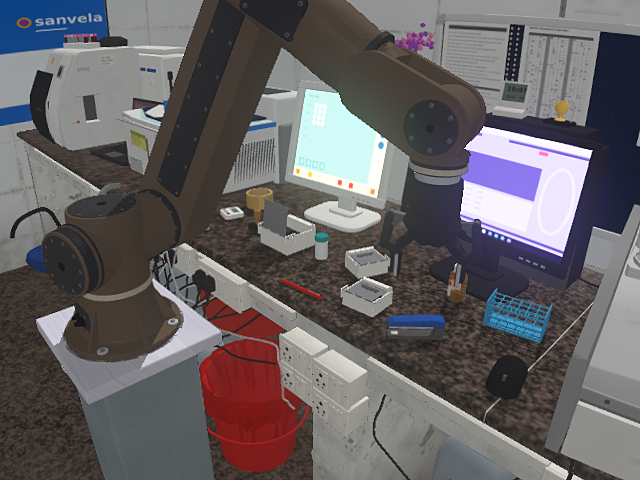

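View pics/top0.png

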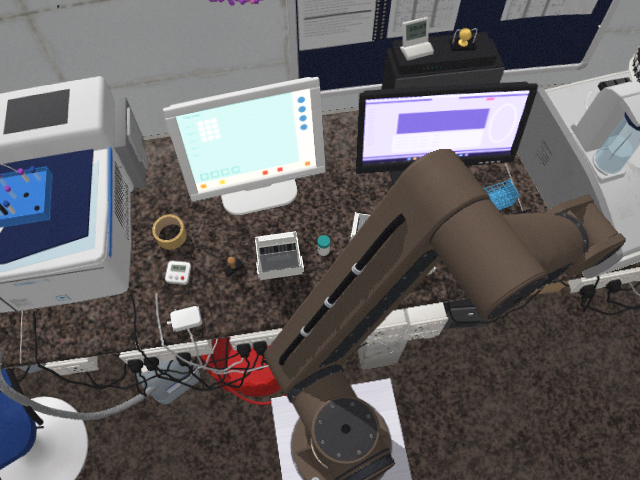

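```bash
python3 - <<'E'
from h import *
a=cv2.imread('pics/scene0.png')[185:275,215:345];b=cv2.imread('pics/top0.png')[215:295,150:350]
cv2.imwrite('pics/c1.png',cv2.resize(a,None,fx=6,fy=6,interpolation=2)); cv2.imwrite('pics/c2.png',cv2.resize(b[:,90:190],None,fx=7,fy=7,interpolation=2))
E
```

```text
(no output)
```

View pics/c1.png

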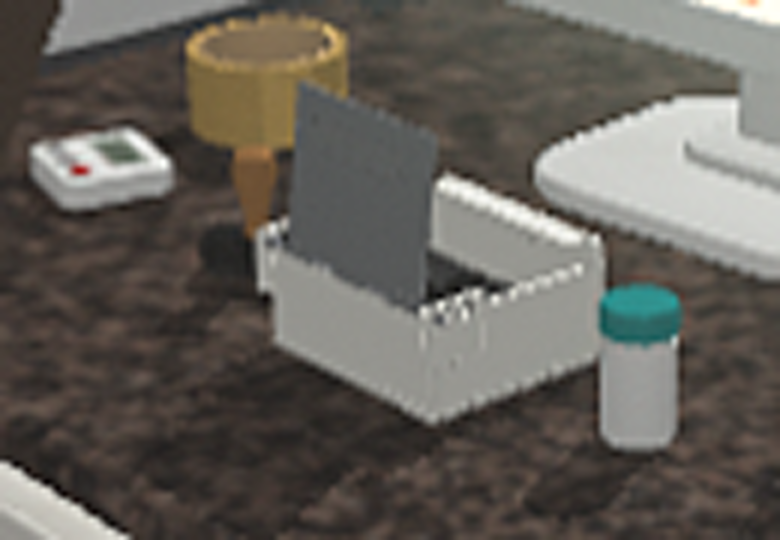

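View pics/c2.png

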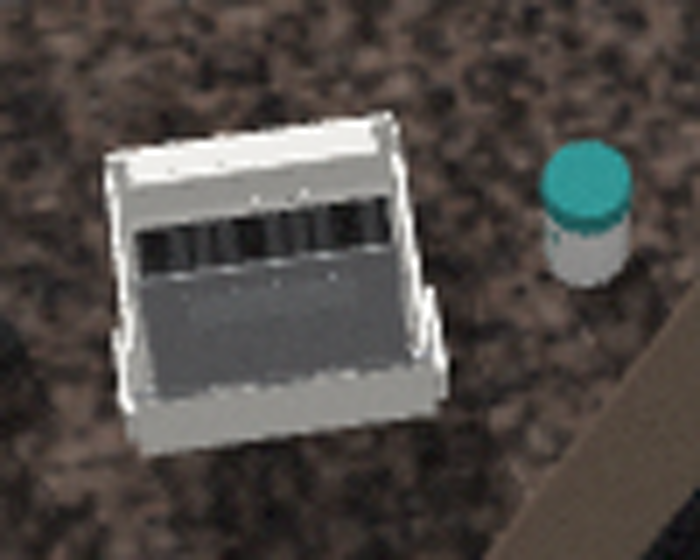

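View pics/wrist0.png

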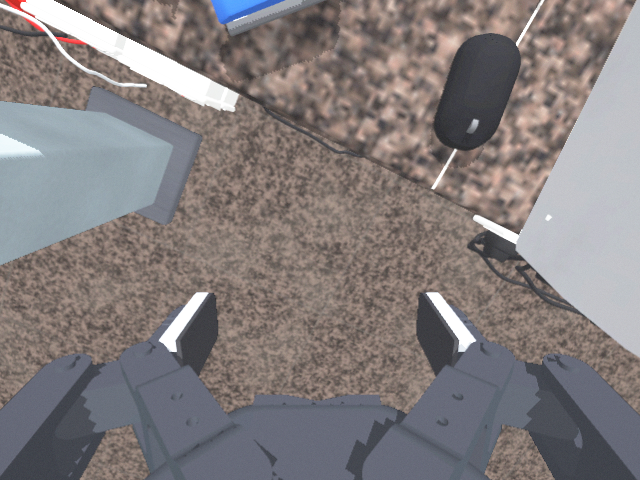

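```bash
cat > fit.py <<'E'
from h import *
from scipy.optimize import least_squares
def W(p,L):
    c,s=np.cos(p[2]),np.sin(p[2]); L=np.array(L,float).reshape(-1,3)
    return np.c_[p[0]+c*L[:,0]-s*L[:,1],p[1]+s*L[:,0]+c*L[:,1],L[:,2]]
def fit(obs,p0):
    g=lambda p: np.concatenate([(px(f,W(p,P))-u).ravel() for f,u,P in obs])
    r=least_squares(g,p0,x_scale=[100,100,1]); return r.x,g(r.x).reshape(-1,2)
E
python3 - <<'E'
from fit import *
print(ray('top0.png',[[279,255],[235,266],[324,245],[178,273],[170,232]],0))
obs=[('top0.png',[260.7,280],[-54,60,0]),('top0.png',[302.9,273.6],[-54,-60,0]),('scene0.png',[287.5,255.3],[-54,-60,0]),('scene0.png',[315,244.2],[54,-60,0]),('scene0.png',[260.8,242.2],[-54,60,0])]
p,r=fit(obs,[600,150,0]);print(p,r.round(2))
# tab angle
for a in (1.2,1.4,1.57,1.75,1.95):
    e=lambda y:[-50+83*np.cos(a),y,51.5+83*np.sin(a)]
    print(a,px('scene0.png',W(p,[e(50),e(-50)])).round(1).tolist(),px('top0.png',W(p,[e(50),e(-50)])).round(1).tolist())
print('meas scene tab edge',[300/6+215,82/6+185],[436/6+215,130/6+185])
for nm in ['scene0.png','top0.png']:
  print(px(nm,W(p,[[54,50,61],[54,-50,61],[36,50,61],[36,-50,61]])))
E
```

```text
[[551.18453112  80.6973218    0.        ]
 [537.27839043 209.86877367   0.        ]
 [561.60313681 -52.56384222   0.        ]
 [541.85591703 374.41010206   0.        ]
 [677.97029815 390.23573321   0.        ]]
[5.37046323e+02 8.21673136e+01 7.72199710e-03] [[ 0.2  -0.08]
 [-0.11 -0.32]
 [-0.39  0.24]
 [ 0.65 -0.01]
 [-0.62 -0.12]]
1.2 [[270.1, 198.3], [293.5, 207.6]] [[258.7, 249.1], [295.9, 243.3]]
1.4 [[265.6, 198.2], [288.9, 207.5]] [[259.4, 253.8], [296.8, 247.9]]
1.57 [[261.7, 198.9], [284.9, 208.3]] [[260.0, 258.3], [297.6, 252.5]]
1.75 [[257.4, 200.6], [280.6, 210.2]] [[260.8, 263.6], [298.5, 257.7]]
1.95 [[252.9, 203.6], [276.0, 213.3]] [[261.7, 269.8], [299.5, 263.9]]
meas scene tab edge [265.0, 198.66666666666666] [287.6666666666667, 206.66666666666666]
[[290.2333254  214.09298436]
 [313.338569   223.62254519]
 [285.61947023 215.62680954]
 [308.68890273 225.30205998]]
[[257.5779374  236.04463411]
 [292.68405263 230.6386381 ]
 [258.3851913  241.70523191]
 [293.65523065 236.25387427]]
```

Candidates for the carrier in the scene camera are: (287,228), large with an upright grey tab; (367,262), smaller; and (367,295), smaller. I choose (287,228). The close crop shows the tab, lip and ears, and the 108×120 footprint fits to under 0.7 px. It stands at about (537, 82), yaw about 0, with the tab leaning about 1.45 rad. Next I square the tool and move across.

```bash
python3 -m pendant '[[0,0,0,0,0,0.15,-1],[0,0,0,0,0,0.15,-1],[0,0,0,0,0,0.14,-1],[35,-40,0,0,0,0,-1],[35,-40,0,0,0,0,-1],[35,-45,0,0,0,0,-1],[35,-45,0,0,0,0,-1]]'; python3 -c "
from h import *
s=monitor.read_state();print(s['joint_positions'],s['wrist_force'],s['time'])"
```

```text
time: 0.85
tool_pos: [398.7, -405.4, 231.1]
eef_rot: [-3.141, -0.016, 0.0]
wrist_force: [0.6, -0.8, -0.0]
grip_width: 0.001
[-9.09918819e-01  4.11044180e-01  1.69980319e+00  1.27221930e-05
  1.03099126e+00  6.50597500e-01] [ 0.62450321 -0.77649885 -0.03476032] 0.85
```

```bash
python3 -m pendant '[[15,-50,0,0,0,0,-1],[10,-50,0,0,0,0,-1],[5,-50,0,0,0,0,-1],[0,-50,0,0,0,0,-1],[0,-50,0,0,0,0,-1],[0,-50,0,0,0,0,-1],[0,-50,0,0,0,0,-1],[0,-50,0,0,0,0,-1]]'; python3 -m pendant '[[0,-40,0,0,0,0,-1],[0,-30,0,0,0,0,-1],[0,0,0,0,0,0,-1],[0,0,0,0,0,0,-1]]'; python3 - <<'E'
from h import *
s=monitor.read_state();print(s['joint_positions'],s['wrist_force'],s['time'],s['tool_pos'])
for n in ['scene','top','wrist']: snap(n,n+'1.png')
a=cv2.imread('pics/scene1.png')[185:275,215:345];b=cv2.imread('pics/top1.png')[200:300,230:340]
cv2.imwrite('pics/c3.png',np.hstack([cv2.resize(a,(520,360),interpolation=2),cv2.resize(b,(280,360),interpolation=2)]))
E
```

```text
time: 1.65
tool_pos: [422.3, -8.2, 231.4]
eef_rot: [3.141, 0.016, 0.0]
wrist_force: [0.9, -0.4, 0.9]
grip_width: 0.005
time: 2.05
tool_pos: [421.9, 60.3, 231.2]
eef_rot: [3.141, 0.02, -0.0]
wrist_force: [-0.5, -0.3, -0.4]
grip_width: -0.003
[-1.31012593e-02  2.08145842e-01  2.01720169e+00 -2.95578905e-04
  9.16367678e-01  1.54516283e+00] [-0.48032268 -0.28598495 -0.40179862] 2.05 [421.87070707  60.31844993 231.22408313]
```

View pics/wrist1.png

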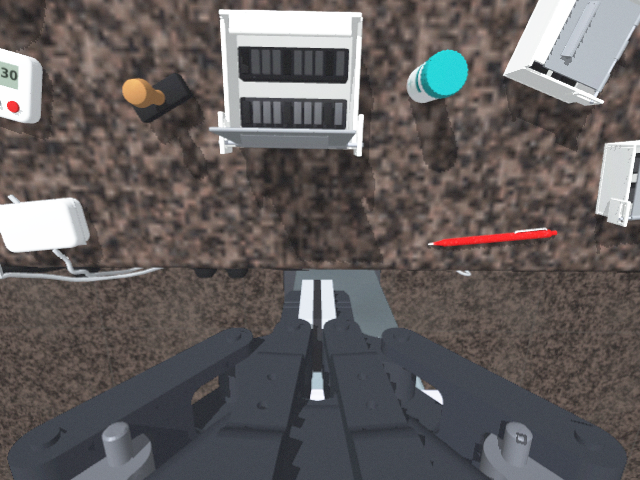

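View pics/scene1.png

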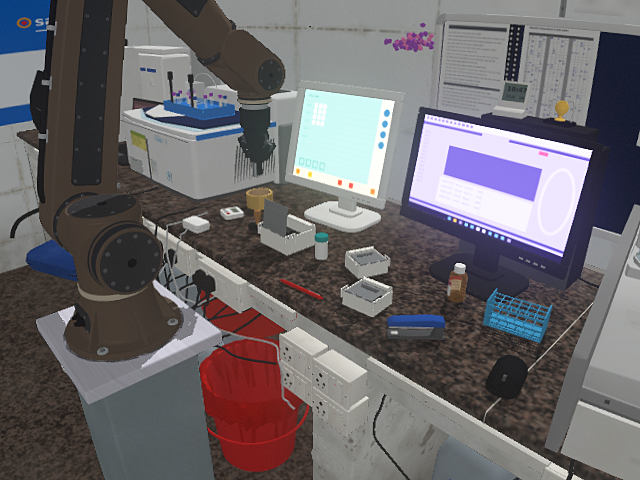

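View pics/top1.png

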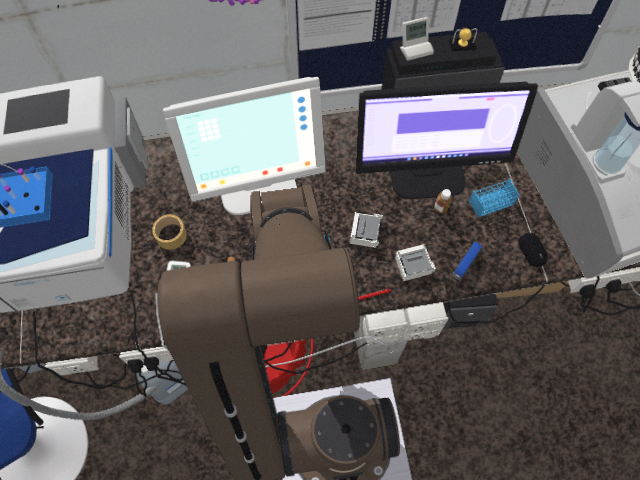

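```bash
python3 - <<'E'
from h import *
a=cv2.imread('pics/wrist1.png')[0:165,200:380]
cv2.imwrite('pics/c4.png',cv2.resize(a,None,fx=3.6,fy=3.6,interpolation=2))
E
```

```text
(no output)
```

View pics/c4.png

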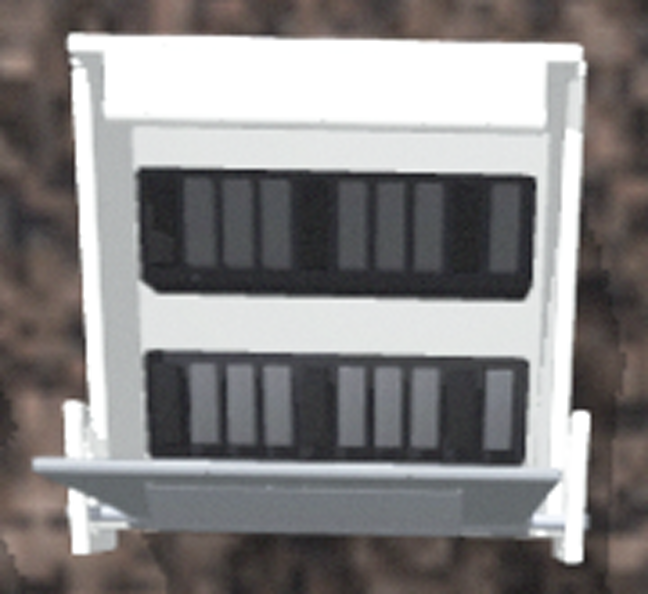

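```bash
python3 - <<'E'
from fit import *
C=lambda u,v:[200+u/3.6,v/3.6]
w='wrist1.png'
o0=[('top0.png',[260.7,280],[-54,60,0]),('top0.png',[302.9,273.6],[-54,-60,0]),('scene0.png',[287.5,255.3],[-54,-60,0]),('scene0.png',[315,244.2],[54,-60,0]),('scene0.png',[260.8,242.2],[-54,60,0])]
ow=[(w,C(105,118),[36,50,61]),(w,C(545,130),[36,-50,61])]
for o in (ow,o0+ow*2):
    p,r=fit(o,[537,82,0]);print(p,r.round(2).tolist())
    print('far',(px(w,W(p,[[54,60,50],[54,-60,50],[54,50,61],[54,-50,61],[-50,64,51.5],[-50,-64,51.5],[-24,62,59],[-24,-62,59]]))-[200,0])*3.6)
    for a in (1.35,1.45,1.57):
        print(a,((px(w,W(p,[[-50+83*np.cos(a),y,51.5+83*np.sin(a)] for y in (50,-50)]))-[200,0])*3.6).round().tolist())
E
```

```text
[ 5.38781960e+02  8.22343739e+01 -1.34714718e-02] [[0.15, -0.01], [-0.15, -0.01]]
far [[ 70.49063957  43.46389372]
 [586.87708248  57.77508455]
 [101.71438459  27.24291263]
 [548.71027554  39.666407  ]
 [ 75.84581787 508.09222231]
 [577.80180183 520.80948848]
 [ 69.86086146 397.52672827]
 [579.87288832 410.73633267]]
1.35 [[28.0, 414.0], [562.0, 428.0]]
1.45 [[28.0, 460.0], [561.0, 473.0]]
1.57 [[31.0, 515.0], [558.0, 528.0]]
[ 5.38699224e+02  8.21437376e+01 -1.12863495e-02] [[-0.27, -0.93], [-0.49, -0.43], [-0.48, 0.07], [1.03, 0.05], [-0.06, -0.5], [0.17, 0.26], [-0.13, -0.04], [0.17, 0.26], [-0.13, -0.04]]
far [[ 70.42875824  44.50873955]
 [586.77707748  57.52947814]
 [101.63851682  28.21937152]
 [548.59929147  39.52197778]
 [ 76.68376552 509.01346379]
 [578.60121033 520.59260632]
 [ 70.50569801 398.49148809]
 [580.477263   410.51655788]]
1.35 [[29.0, 415.0], [563.0, 428.0]]
1.45 [[29.0, 461.0], [562.0, 473.0]]
1.57 [[32.0, 516.0], [559.0, 528.0]]
```

The wrist view shows the tray at (538, 82), yaw −0.01 rad. The tab edge is at crop row about 465, so the angle is about 1.45, and the lip edge is at rows 118–130. Now I move down behind the tab.

```bash
python3 -m pendant '[[8,-10,10,0,0,0.02,-1],[10,-12,30,0,0,0,-1],[10,0,35,0,0,0,-1],[0,0,35,0,0,0,-1],[0,0,20,0,0,0,-1],[0,0,0,0,0,0,-1],[0,0,0,0,0,0,-1]]'; python3 - <<'E'
from h import *
snap('wrist','w2.png'); snap('scene','s2.png')
a=cv2.imread('pics/s2.png')[165:275,195:345]
cv2.imwrite('pics/c5.png',cv2.resize(a,None,fx=5,fy=5,interpolation=2))
E
```

```text
time: 2.9
tool_pos: [450.3, 81.2, 101.6]
eef_rot: [3.141, -0.016, -0.001]
wrist_force: [0.3, 0.5, 0.8]
grip_width: 0.0
```

View pics/w2.png

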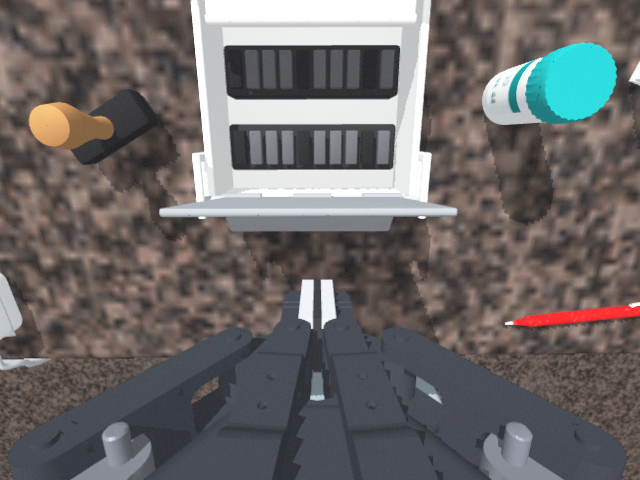

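View pics/c5.png

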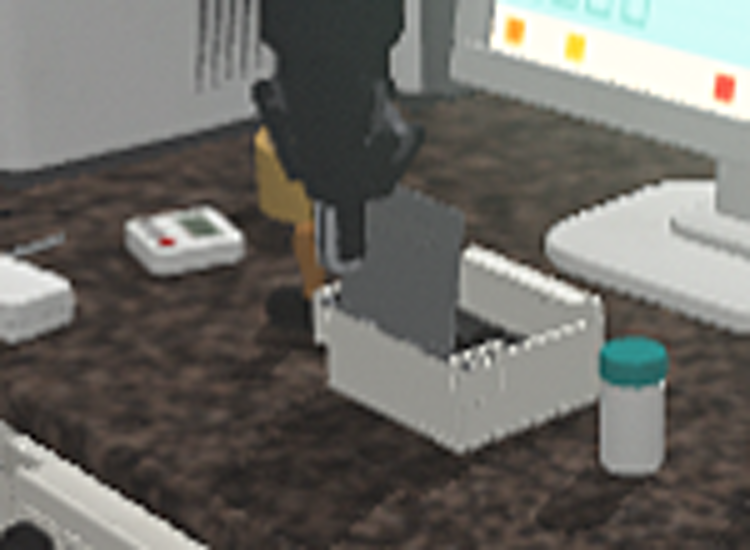

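```bash
python3 -m pendant '[[10,-1,0,0,0,0,-1],[8,0,0,0,0,0,-1],[5,0,0,0,0,0,-1],[5,0,0,0,0,0,-1],[5,0,0.5,0,0,0,-1],[5,0,1,0,0,0,-1]]'; python3 - <<'E'
from h import *
print(monitor.read_state()['wrist_force'])
snap('wrist','w3.png')
E
```

```text
time: 3.6
tool_pos: [488.4, 82.5, 99.7]
eef_rot: [3.141, -0.014, -0.0]
wrist_force: [0.4, -0.3, -0.1]
grip_width: -0.002
[ 0.42821549 -0.29897289 -0.08607521]
```

View pics/w3.png

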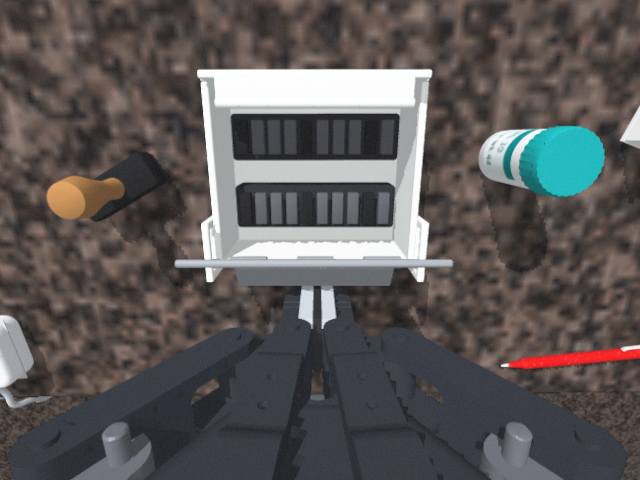

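The finger is right at the tab and I see no contact force yet. I'll continue in small steps.

```bash
python3 -m pendant '[[5,0,1,0,0,0,-1],[5,0,2,0,0,0,-1],[5,0,2,0,0,0,-1],[3,0,2,0,0,0,-1]]'; python3 - <<'E'
from h import *
snap('wrist','w4.png'); snap('scene','s4.png')
a=cv2.imread('pics/s4.png')[165:265,215:335]; b=cv2.imread('pics/w4.png')[30:330,150:490]
cv2.imwrite('pics/c6.png',np.hstack([cv2.resize(a,(420,350),interpolation=2),cv2.resize(b,(380,350))]))
E
```

```text
time: 4.05
tool_pos: [506.5, 82.3, 92.5]
eef_rot: [3.141, -0.015, -0.0]
wrist_force: [-0.4, -0.1, 1.2]
grip_width: -0.003
```

View pics/c6.png

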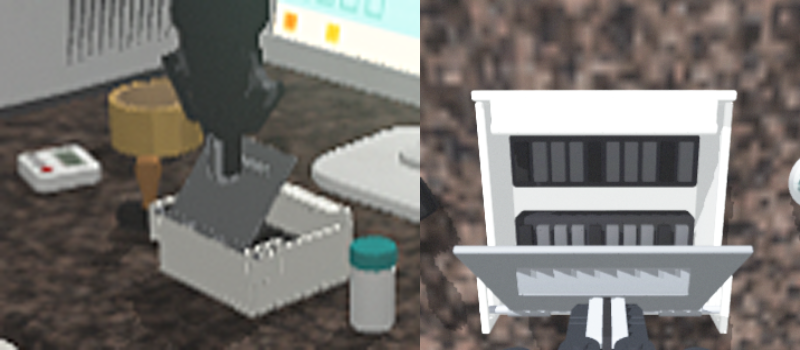

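```bash
cat > ang.py <<'E'
from fit import *
def ang(f,v,u=320,pin=0,p=[538,82,-.01]):
    A=np.linspace(-.2,1.6,181)
    q=px(f,W(p,[[-50+pin+83*np.cos(a),0,51.5+83*np.sin(a)] for a in A]))
    i=np.argmin(abs(q[:,1]-v)); return A[i],q[i]
E
python3 - <<'E'
from ang import *
b=cv2.imread('pics/w4.png')[:,225].astype(int).mean(1); print(b[225:260].astype(int))
print(ang('w3.png',263),ang('w4.png',242.5),ang('w4.png',246))
E
```

```text
[199 199 199 198 201 198 201 198 201 200 200 198 200 199 200 205 223 235
 237 239 229 210 163 124 125 125 125 126 125 123 126 126 124 124 125]
(np.float64(1.21), array([314.10132494, 263.14596405])) (np.float64(0.8800000000000001), array([314.18381684, 243.06559005])) (np.float64(0.8900000000000001), array([314.17376308, 245.15096176]))
```

```bash
python3 -m pendant '[[4,0,3,0,0,0,-1],[4,0,4,0,0,0,-1],[3,0,4,0,0,0,-1],[3,0,5,0,0,0,-1],[2,0,5,0,0,0,-1],[0,0,0,0,0,0,-1]]'; python3 - <<'E'
from ang import *
snap('wrist','w5.png'); snap('scene','s5.png')
a=cv2.imread('pics/s5.png')[165:265,215:335]; b=cv2.imread('pics/w5.png')[30:330,150:490]
cv2.imwrite('pics/c7.png',np.hstack([cv2.resize(a,(420,350),interpolation=2),cv2.resize(b,(380,350))]))
for A in (.7,.6,.5,.4,.3): print(A,px('w5.png',W([538,82,-.01],[-50+83*np.cos(A),0,51.5+83*np.sin(A)])))
E
```

```text
time: 4.75
tool_pos: [522.0, 82.1, 71.0]
eef_rot: [3.141, -0.015, -0.001]
wrist_force: [0.3, 0.2, -0.3]
grip_width: -0.003
0.7 [[313.89246422 266.51373479]]
0.6 [[314.03916543 246.62372235]]
0.5 [[314.18558788 229.72906702]]
0.4 [[314.32835717 215.84693631]]
0.3 [[314.46491212 204.87528705]]
```

View pics/c7.png

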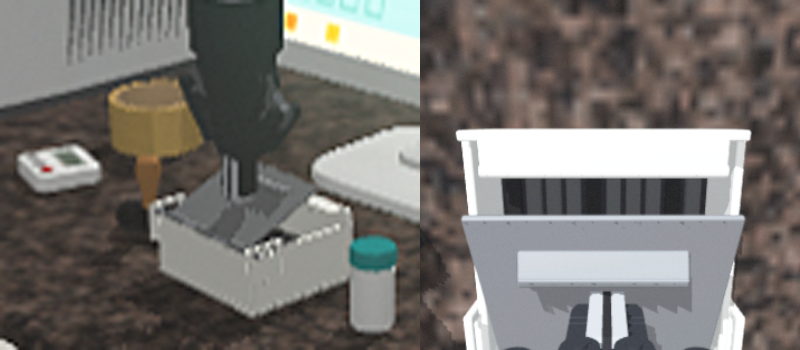

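```bash
python3 -m pendant '[[2,0,5,0,0,0,-1],[1.5,0,5,0,0,0,-1],[1,0,4,0,0,0,-1],[0.5,0,3,0,0,0,-1],[0,0,2,0,0,0,-1],[0,0,0,0,0,0,-1]]'; python3 - <<'E'
from ang import *
snap('wrist','w6.png'); snap('scene','s6.png')
a=cv2.imread('pics/s6.png')[165:265,215:335]; b=cv2.imread('pics/w6.png')[30:330,150:490]
cv2.imwrite('pics/c8.png',np.hstack([cv2.resize(a,(420,350),interpolation=2),cv2.resize(b,(380,350))]))
for A in (.2,.1,.05,0,-.05,-.1): print(A,px('w6.png',W([538,82,-.01],[-50+83*np.cos(A),0,51.5+83*np.sin(A)])))
E
```

```text
time: 5.45
tool_pos: [527.1, 82.1, 52.6]
eef_rot: [3.141, -0.014, -0.0]
wrist_force: [0.1, -1.2, 0.7]
grip_width: 0.005
0.2 [[314.37005447 217.71502017]]
0.1 [[314.51657851 210.15067451]]
0.05 [[314.58482249 207.37871223]]
0 [[314.64971266 205.22429221]]
-0.05 [[314.71127623 203.64646451]]
-0.1 [[314.76956129 202.60559783]]
```

View pics/c8.png

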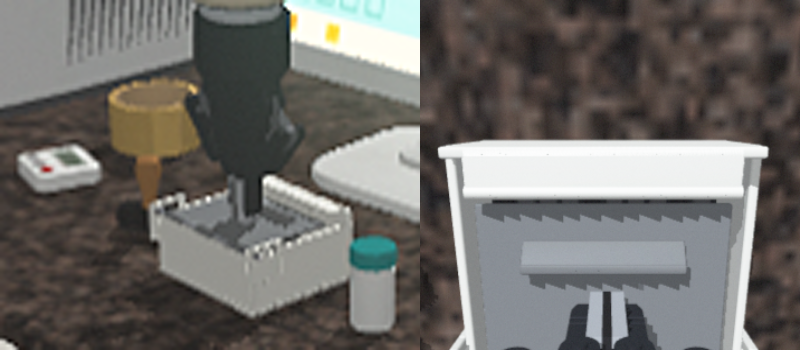

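View pics/w6.png

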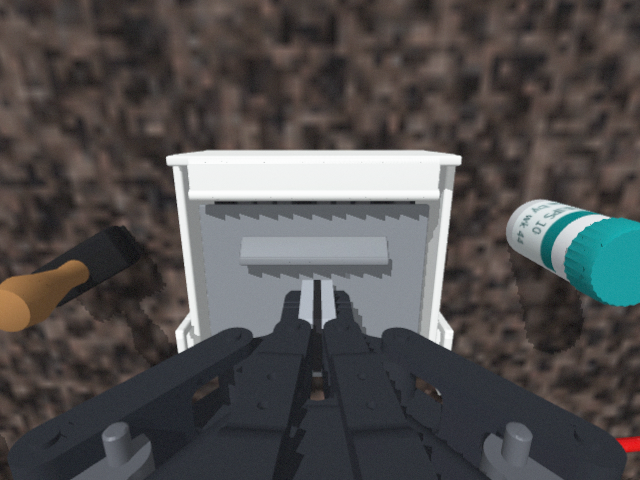

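The tab now lies flat, with its edge at row about 205, which matches an angle of 0 and sits just short of and below the lip. I'll press slightly and slide it toward the lip.

```bash
python3 -m pendant '[[0,0,1.5,0,0,0,-1],[3,0,0,0,0,0,-1],[2,0,0,0,0,0,-1],[2,0,0,0,0,0,-1],[2,0,0,0,0,0,-1],[2,0,0,0,0,0,-1],[0,0,0,0,0,0,-1]]'; python3 - <<'E'
from h import *
snap('wrist','w7.png'); 
E
```

```text
time: 6.25
tool_pos: [537.8, 82.0, 51.1]
eef_rot: [3.141, -0.014, -0.001]
wrist_force: [-2.5, 0.2, 0.4]
grip_width: 0.0
```

View pics/w7.png

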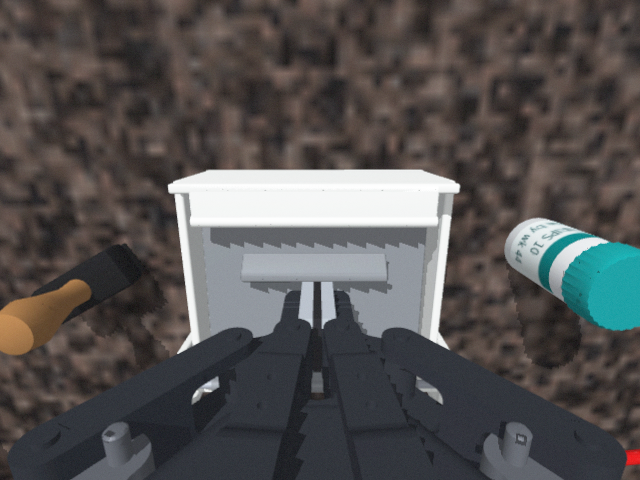

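The edge is now entering under the lip, the ridge is in contact, and the push is 2.5 N. I'll continue.

```bash
python3 -m pendant '[[2,0,0,0,0,0,-1],[2,0,0,0,0,0,-1],[2,0,0,0,0,0,-1],[2,0,0,0,0,0,-1],[0,0,0,0,0,0,-1]]';python3 -m pendant '[[1.5,0,0,0,0,0,-1],[1.5,0,0,0,0,0,-1],[0,0,0,0,0,0,-1]]'; python3 - <<'E'
from h import *
snap('wrist','w8.png'); 
E
```

```text
time: 6.8
tool_pos: [546.4, 81.9, 51.3]
eef_rot: [3.141, -0.015, 0.001]
wrist_force: [-1.6, 0.9, 0.6]
grip_width: 0.0
time: 7.1
tool_pos: [549.3, 81.9, 51.3]
eef_rot: [3.142, -0.015, 0.001]
wrist_force: [-2.9, 0.2, 0.3]
grip_width: 0.001
```

View pics/w8.png

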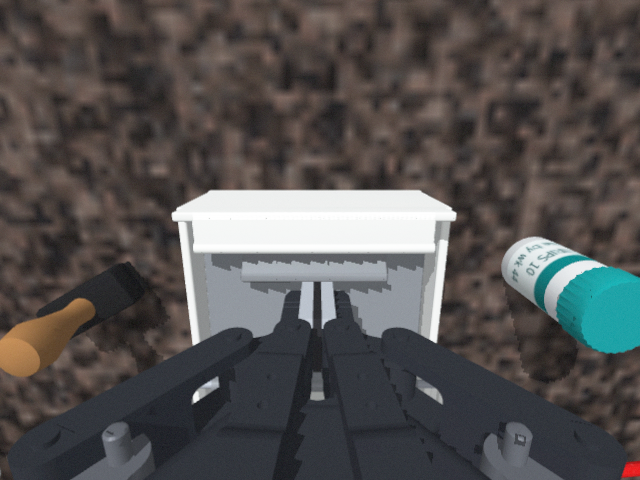

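```bash
python3 -m pendant '[[1,0,0,0,0,0,-1],[0,0,0,0,0,0,-1]]';python3 -m pendant '[[0.7,0,0,0,0,0,-1],[0,0,0,0,0,0,-1]]'
```

```text
time: 7.35
tool_pos: [550.1, 81.9, 51.3]
eef_rot: [3.141, -0.015, 0.0]
wrist_force: [-2.8, -0.3, -0.4]
grip_width: 0.003
time: 7.55
tool_pos: [550.8, 81.9, 51.3]
eef_rot: [3.141, -0.014, 0.0]
wrist_force: [-3.7, -0.2, 1.4]
grip_width: -0.003
```

```bash
python3 -m pendant '[[0.7,0,0,0,0,0,-1],[0,0,0,0,0,0,-1]]';python3 -m pendant '[[0.6,0,0,0,0,0,-1],[0,0,0,0,0,0,-1]]'
```

```text
time: 7.75
tool_pos: [551.2, 81.9, 51.2]
eef_rot: [3.141, -0.014, -0.001]
wrist_force: [-5.4, 0.8, 0.8]
grip_width: -0.001
time: 7.95
tool_pos: [551.2, 81.9, 51.1]
eef_rot: [3.141, -0.014, -0.003]
wrist_force: [-6.6, -0.3, 1.5]
grip_width: -0.002
```

```bash
python3 -m pendant '[[0.6,0,0,0,0,0,-1],[0,0,0,0,0,0,-1]]'; python3 - <<'E'
from ang import *
snap('wrist','w9.png'); c=cv2.imread('pics/w9.png')[150:330,170:470]
cv2.imwrite('pics/c9.png',cv2.resize(c,None,fx=2.6,fy=2.6,interpolation=2))
p=[538,82,-.01]
print((px('w9.png',W(p,[[36,50,61],[36,-50,61],[36,50,56],[24,32,53],[24,-32,53],[24,32,61],[35,32,53]]))-[170,150])*2.6)
E
```

```text
time: 8.15
tool_pos: [551.3, 81.9, 50.9]
eef_rot: [3.141, -0.014, -0.005]
wrist_force: [-9.2, -0.6, 0.8]
grip_width: 0.004
[[ 63.8039413  287.31818194]
 [687.94960278 288.33796384]
 [ 74.2620193  276.67391757]
 [191.01058625 336.34728856]
 [561.41701025 336.94912283]
 [180.86920994 356.1463463 ]
 [187.1124647  276.37445873]]
```

View pics/c9.png

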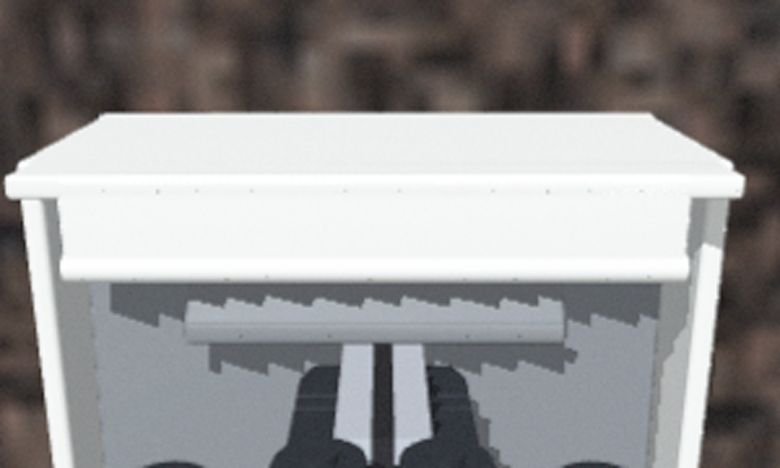

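The push rose to 9 N with no further travel, so it is at the stop. The ridge is where a full 16 mm slide predicts it. Backing off and lifting.

```bash
python3 -m pendant '[[-3,0,0,0,0,0,-1],[-3,0,-2,0,0,0,-1],[-2,0,-10,0,0,0,-1],[-5,0,-30,0,0,0,-1],[-10,0,-40,0,0,0,-1],[-20,0,-40,0,0,0,-1],[-30,0,-40,0,0,0,-1],[0,0,0,0,0,0,-1]]';python3 -m pendant '[[-20,0,0,0,0,0,-1],[-20,0,0,0,0,0,-1],[0,0,0,0,0,0,-1],[0,0,0,0,0,0,-1]]'; python3 - <<'E'
from ang import *
snap('wrist','w10.png'); snap('scene','s10.png')
a=cv2.imread('pics/s10.png')[165:275,215:345]; b=cv2.imread('pics/w10.png')[0:200,180:400]
cv2.imwrite('pics/c10.png',np.hstack([cv2.resize(a,(400,340),interpolation=2),cv2.resize(b,(400,364),interpolation=2)[:340]]))
p=[538,82,-.01];print(px('w10.png',W(p,[[36,50,61],[36,-50,61],[24,32,53],[24,-32,53],[8,32,53]])))
E
```

```text
time: 9.0
tool_pos: [478.7, 82.8, 218.6]
eef_rot: [-3.141, 0.014, -0.012]
wrist_force: [0.6, 0.6, -1.3]
grip_width: -0.001
time: 9.4
tool_pos: [440.3, 83.0, 213.6]
eef_rot: [3.142, -0.014, 0.002]
wrist_force: [0.3, -0.2, -0.1]
grip_width: 0.001
[[252.31946838  55.81966047]
 [379.37112983  56.0260601 ]
 [276.82066538  74.3378634 ]
 [354.91041507  74.46477057]
 [277.42099573  95.33837612]]
```

View pics/c10.png

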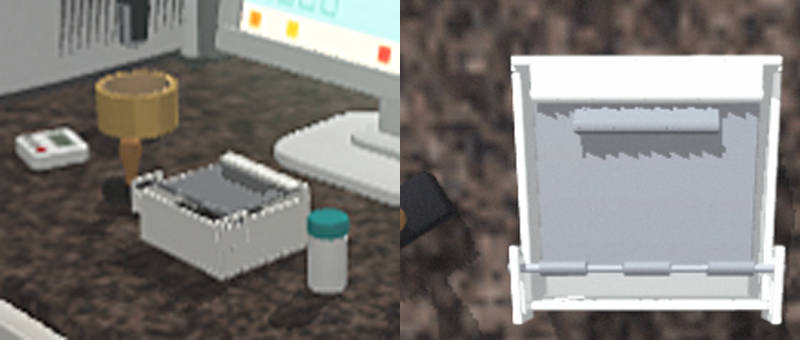

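View pics/w10.png

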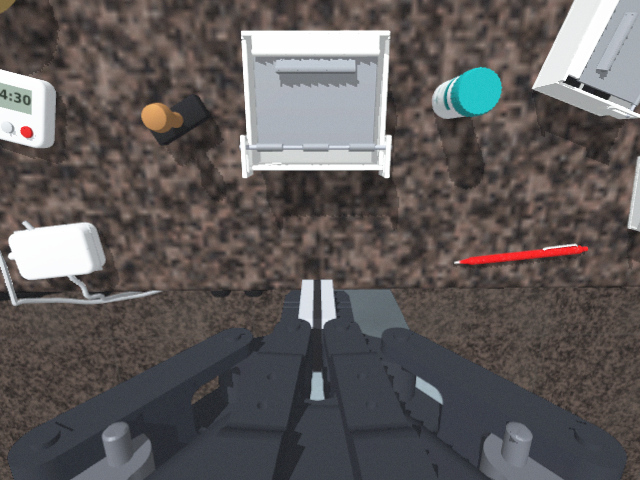

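The tab stays flat under the lip. The lip edge is at row 56, as predicted, so the carrier has not moved, and the ridge foot is at row about 74. One last check of the hinge line before I hand in.

```bash
python3 - <<'E'
from ang import *
from cell import hand_in
p=[538,82,-.01]
for s in (0,12,14,16): print(s,px('w10.png',W(p,[[-50+s,0,51.5]])))
print('seen hinge row ~147'); s=monitor.read_state(); print(s['wrist_force'],s['time'])
print(hand_in())
E
```

```text
0 [[315.80587365 166.14473924]]
12 [[315.81584064 152.18137722]]
14 [[315.81752439 149.82350086]]
16 [[315.81921469 147.4567391 ]]
seen hinge row ~147
[-0.47426042  0.31602491 -0.6964241 ] 9.5
the job is handed in; nothing more can be done
None
```

The carrier is closed and the job is handed in, at 9.5 s on the clock. With the fingers shut, I pushed the tab of the largest carrier down flat from behind. I then pushed its finger ridge toward the lip until it stopped.

- **Stop:** the push took about 3 N while sliding, then rose to about 9 N with no further travel.
- **Tab:** after I backed off, it stayed flat under the lip. The hinge line was at row 147, where 147.5 is predicted for the full 16 mm slide, and the ridge foot also matched the home position.
- **Carrier and surroundings:** the lip edge was within a pixel of its earlier fitted position, so the carrier did not move. The surrounding items in view looked undisturbed, and nothing was touching the robot at hand-in.

No check failed. The one disagreement was about 2 mm between the first tray position (scene and top cameras) and the wrist-camera one, within the stated calibration. I used the wrist-camera position.

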